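# Empty the slotted pin dispenser into the storage case

## Task

Put all the steel pins into the storage case. Slide the case's cover fully open (its grey release tab has to be held down while the cover slides), then lift the clear pin dispenser by its handle and tilt and shake it over the open bin until every pin in it has dropped through the slot in its floor; the pins lying on the bench go into the bin too. Seat the empty dispenser on its base, fully down over both pegs, and slide the cover fully shut again so that the tab springs up; leave the other things on the bench alone.

Things in the scene. Friction and masses are not known exactly. Their poses are not given: they have to be found in the camera images.
- dispenser: Clear plastic box, closed on top, standing slot down: 68 (x) x 120 (y) x 62 mm high, inside 60 x 112 x 53 mm; bar handle on top. At its foot two black ears, 8 mm thick, stick out at x = +/-34 to 61 mm, each with a 15 mm square hole at (+/-48 mm, 0). Same after a half turn. About 0.3 kg without pins. Origin: centre of the underside, z up. It may get knocked 2 to 4 cm along the bench.
- slot (a point): Middle of the slot in the dispenser's floor, at the dispenser's origin. The slot is the floor's only opening: 22 mm wide (x), running the whole inner length (112 mm, along y); floor 5 mm thick. Pins along y over it drop through, aslant ones bridge it. Tilting the box to and fro about its y by 0.5 rad and shaking it 2 cm along x turns pins into line within some 20 s.
- handle (a point): Grip point of the dispenser's black handle, 84 mm above the dispenser's origin, 22 mm above the lid. The handle is an upright bar 24 mm thick (x) and 60 mm long (y), from the lid (z = 62 mm) to z = 97 mm. Fingers close along the dispenser's x.
- dock: The dispenser's base, fixed: dark steel plate 130 x 130 x 10 mm, two upright 12 mm pegs at (+/-48 mm, 0), 26 mm tall above the plate, the top 10 mm tapering to 6 mm. Seated, the pegs are in the dispenser's ear holes and its origin is 10 mm above the base's origin, its x and y along the base's (either way round). Origin: centre of the underside.
- case: Grey storage case, fixed: 140 mm (x) x 246 mm (y), rim 45 mm high, side rails along y up to 59 mm. The -y half is the open-topped bin, the +y half a solid deck. The cover lies on top over the bin and slides to the case's +y over the deck. Origin: centre of the underside.
- bin (a point): Centre of the bin's inner floor (at (0, -62, 4) mm in the case's frame, axes as the case's). The bin is 130 (x) x 112 (y) mm inside, 41 mm deep below the rim.
- cover (a joint): Cover along its rails, m: 0 shut, 0.118 fully open, growing to the case's +y; friction about 1.5 N. With the tab up a catch stops it at about 0.003 (opening) and 0.022 (shutting). Two ribs across it (64 mm along x, 6 mm thick, top 69 mm above the bench) stand 28.5 to 34.5 mm either side of the tab's centre along y: closed fingertips that press the tab can push a rib.
- tab (a joint): How far the release tab is pressed, m: 0 up, 0.007 fully down; clear of the catch from about 0.005. Spring, 2.4 N at first, 6.6 N fully down; it springs up when let go.
- tab_top (a point): Centre of the top face of the release tab, a ribbed grey pad 50 (x) x 44 (y) mm on the cover; moves with cover and tab. Up, it is 61 mm above the bench, 8.5 mm above the cover's top.
- pin0: Steel pin with round ends, 14 mm diameter, 62 mm long, 60 g; lies along its own x. Origin: its centre. It starts in the dispenser, lying aslant across the slot, about 50 degrees off its line. One to three of pin0 to pin2 are there; the others are absent.
- pin1: Steel pin with round ends, 14 mm diameter, 62 mm long, 60 g; lies along its own x. Origin: its centre. It starts in the dispenser, lying aslant across the slot, about 50 degrees off its line. One to three of pin0 to pin2 are there; the others are absent.
- pin2: Steel pin with round ends, 14 mm diameter, 62 mm long, 60 g; lies along its own x. Origin: its centre. It starts in the dispenser, lying aslant across the slot, about 50 degrees off its line. One to three of pin0 to pin2 are there; the others are absent.
- pin3: Steel pin with round ends, 14 mm diameter, 62 mm long, 60 g; lies along its own x. Origin: its centre. It starts loose on the bench. One or both of pin3 and pin4 are there.
- pin4: Steel pin with round ends, 14 mm diameter, 62 mm long, 60 g; lies along its own x. Origin: its centre. It starts loose on the bench. One or both of pin3 and pin4 are there.
- wood_block: Pale wooden block 48 x 65 x 42 mm. Bystander, to be left where it is. Origin: centre of the underside.
- sand_block: Black sanding block 60 x 78 x 23 mm. Bystander, to be left where it is. Origin: centre of the underside.

How it is judged:
By the outcome, as a careful person would: the job done as asked, in the order asked, and still so for the second after the job is handed in, with the robot touching nothing.
Of pin0, pin1, pin2 only 1 to 3 are there at a start; the rules pass over those that are not, and their reading is None.
Of pin3, pin4 only 1 to 2 are there at a start; the rules pass over those that are not, and their reading is None.
At some moment in a run one of dispenser may be knocked a few centimetres aside while the robot is not near it.
It also fails if it takes over 210 s, if anything falls off the work surface, if the arm or the gripper's body presses on something with over 40 N, if the wrist force passes 120 N, or if a joint passes its speed limit or range.

## Robot

A 7-joint arm with a two-finger parallel gripper is mounted at the origin on the work surface; the furniture and walls round the work are solid. World frame = base frame: x ahead of the robot, y to its left, z up, the work surface at z = 0. Lengths are in m, angles in rad, forces in N, time in s.
With the tool pointing down it reaches from about 0.425 to 0.975 m from the base axis. Payload 16.7 kg.
Tool frame: the origin (TCP) lies on the centre line of the jaws, within the pads' length; the fingertips stand 22 mm ahead of it and the grasp point (between the pads) lies 3 mm ahead of it; z points along the fingers, y is the line along which they close (so a half turn about z gives the same grasp; the last joint's range is limited). The gripper opens to 85 mm and grips with 20 to 120 N. Pads are 22 mm wide; open, the fingers measure 114 mm over their backs; the gripper's body (76 mm by 85 mm) begins 54 mm behind the grasp point. The pads swing forward as they close: fully open they stand 13 mm farther back than shut.
Start: joints at [1.194, 0.426, 0.074, 1.606, -0.034, 1.111, -0.067], TCP at [0.152, -0.658, 0.253] pointing down, gripper open.
Joint ranges: [-2.85, 2.85], [-0.5, 2.14], [-1.23, 1.37], [0.21, 2.46], [-1.02, 4.16], [0.16, 2.05], [-2.73, 2.73]. Speed limits (rad/s): [1.89, 1.89, 2.39, 2.39, 3.01, 3.01, 3.01].

## Interface

Orientations are given as a unit quaternion [x, y, z, w].
In Python, from plant import monitor, eyes, ticket gives the robot as it stands.
- The arm moves only by the shell command python3 -m inch 'ROWS' [FORCE]. ROWS is JSON, a list of rows, each a list of 5 numbers: the shift along the world's x, y, z each as a share of 0.03 m, from -1 to 1, then the turn about the world's z as a share of 10 degrees, from -1 to 1, then the opening, from 0 (shut) to 1 (fully open). A call has 1 to 20 rows; each row shifts and turns the commanded pose from where the row before left it; what a row does not reach is not made up. A row lasts 1/8 s, in which the tool goes at most 62.5 mm and 10.7 degrees, less where a joint would pass 70% of its speed; a pose out of reach is approached as far as the arm can. A call with a number of a shift or a turn outside -1 to 1 is refused whole. A call with a gripper value outside its range is refused whole. The fingers move at their own pace and stop on an object; FORCE is the grip in N (left out, the last holds). Time passes only in rows, so rows that do not move let the fingers close. It gives the time, the measured TCP pose, the force, the opening and the grip force at its end, in the units of the state.
- monitor.state(): the state, without advancing time (a new reading comes with each control period).
- eyes.get_image(name): name is "side" or "top"; returns a dict with "image" (420x560x3 uint8, red, green, blue), "K" (3x3 intrinsics, pixels), "dist_coeffs" ([k1, k2, p1, p2, k3] as OpenCV has them; the pictures are not rectified), "extrinsics" (4x4, takes a point from camera to world coordinates). Camera axes: x right, y down, z forward; pixel columns grow to the right and rows downward; lengths in m; the calibration is good to about 2 mm. A picture is of the moment at which its call begins. There is no depth.
- ticket.hand_in(): hands the job in; it is judged then, once.
The state is a dict: "clock": time; "qpos": joint angles; "joint_vel": joint speeds; "joint_efforts": joint torques, N m; "eef_pos": TCP position; "eef_rot": TCP orientation; "ft_force": force on the tool from outside, world axes, zero at the start; "torque": the same for the moment, N m; "gripper_width": finger opening in m; "gripper_force": force on a finger pad.
Only numpy, scipy, OpenCV 4.12 (cv2) and the standard library are available. Lean on these libraries where they do the work, as an engineer would, in place of code of your own. Each camera call takes 0.05 s, during which the arm holds its last target. There are 200 camera calls.

## Working session

There is one attempt and no reset: what is moved stays moved. The work goes in short steps, Python scripts to look and compute and a shell command to move; the robot and the scene stay as the last step left them, time stands still between calls to the robot, and variables do not carry over. Pictures are saved under pics/ and viewed, at most 14 in all, crops included, and the job is handed in when it is done.

```bash
ls; mkdir -p pics
cat > h.py <<'E'
import numpy as np, cv2
from plant import monitor, eyes, ticket
def snap(name,fn=None):
    d=eyes.get_image(name); im=np.array(d["image"])
    np.savez(f"{name}.npz",im=im,K=d["K"],D=d["dist_coeffs"],T=d["extrinsics"])
    if fn: cv2.imwrite(f"pics/{fn}.png",im[:,:,::-1])
    return im
def cam(name):
    z=np.load(f"{name}.npz"); return z["im"],z["K"],z["D"],z["T"]
def ray(name,uv):
    im,K,D,T=cam(name)
    p=cv2.undistortPoints(np.array(uv,float).reshape(-1,1,2),K,np.array(D,float)).reshape(-1,2)
    d=np.c_[p,np.ones(len(p))]@T[:3,:3].T
    return T[:3,3],d
def plane(name,uv,z):
    o,d=ray(name,uv); return o+d*((z-o[2])/d[:,2])[:,None]
def proj(name,X):
    im,K,D,T=cam(name); R=T[:3,:3].T
    return cv2.projectPoints(np.array(X,float).reshape(-1,1,3),cv2.Rodrigues(R)[0],-R@T[:3,3],K,np.array(D,float))[0].reshape(-1,2)
E
python3 - <<'E'
from h import *
for n in("top","side"):
    snap(n,n+"0"); _,K,D,T=cam(n); print(n,np.round(K,1).tolist(),np.round(T,3).tolist())
print(monitor.state())
E
```

```text
pics
top [[396.9, 0.0, 274.2], [0.0, 396.9, 208.3], [0.0, 0.0, 1.0]] [[-0.0, -0.972, 0.234, 0.257], [-1.0, 0.001, 0.005, 0.037], [-0.005, -0.234, -0.972, 1.209], [0.0, 0.0, 0.0, 1.0]]
side [[451.1, 0.0, 280.4], [0.0, 451.1, 219.3], [0.0, 0.0, 1.0]] [[-0.862, -0.318, 0.395, 0.061], [-0.507, 0.526, -0.682, 0.811], [0.009, -0.788, -0.615, 0.79], [0.0, 0.0, 0.0, 1.0]]
{'clock': 0.1, 'qpos': array([ 1.1944896 ,  0.42666023,  0.07387552,  1.60652303, -0.03409454,
        1.11081183, -0.06709389]), 'joint_vel': array([-0.00060392, -0.00225256,  0.00048148, -0.00222395, -0.00051773,
        0.00011812,  0.00026937]), 'joint_efforts': array([ 7.44573539e-03, -9.51529884e+01,  3.77115950e+00, -4.64400172e+01,
        1.96979998e-02,  6.53786919e-03,  3.39567841e-06]), 'eef_pos': array([ 0.15167191, -0.65739464,  0.25269626]), 'eef_rot': array([ 9.93578997e-01,  1.13139077e-01, -1.10802128e-04, -5.60436315e-04]), 'ft_force': array([-0.24731927,  0.23139576, -0.26475836]), 'torque': array([ 0.02569381, -0.08210213,  0.02074448]), 'gripper_force': 0.0, 'gripper_width': 0.0852582807633737}
```

View pics/top0.png

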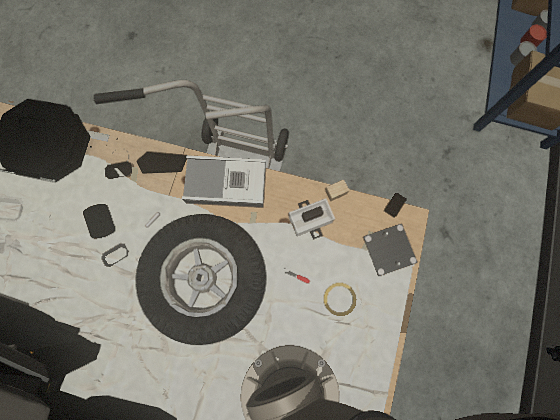

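View pics/side0.png

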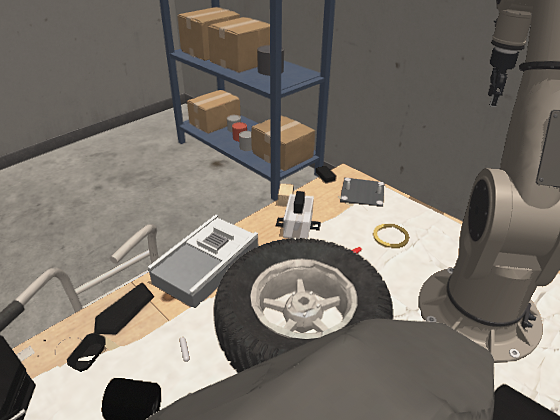

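Run:
```python
from h import *
im=cam("top")[0]; c=im[140:290,120:430]; a=cv2.resize(c,None,fx=2.55,fy=2.55,interpolation=cv2.INTER_CUBIC)
cv2.imwrite("pics/topz.png",a[:,:,::-1])
im=cam("side")[0]; c=im[150:400,130:420]; a=cv2.resize(c,None,fx=2.4,fy=2.4,interpolation=cv2.INTER_CUBIC)
cv2.imwrite("pics/sidez.png",a[:,:,::-1])
```

```text
(no output)
```

View pics/topz.png

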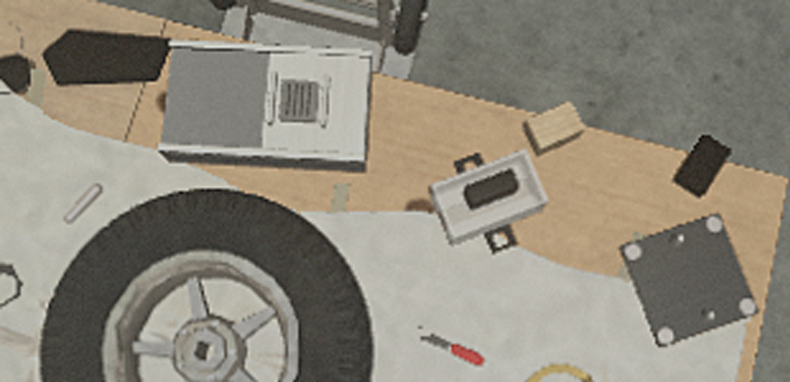

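View pics/sidez.png

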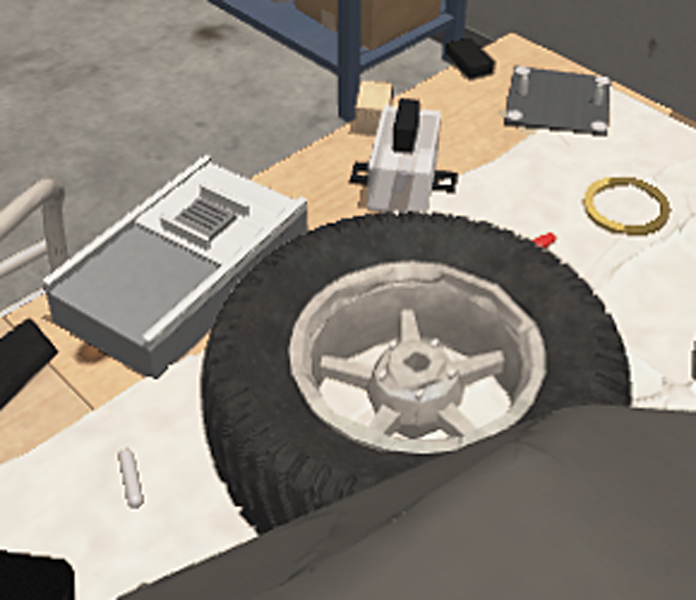

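Run:
```python
from h import *
im=cam("top")[0]
q=lambda x,y:(120+x/2.55-.3,140+y/2.55-.3)
P={ "case_BR .059":((372,52),.059),"rail_TL":((172,44),.059),"rail_BL":((162,152),.059),"rail_BRf":((366,163),.059),"tab":((299,100),.061),"pin":((84,203),.007),
"handle":((491,187),.097),"earT":((468,164),.008),"earB":((501,240),.008),"peg1":((679,239),.036),"peg2":((710,314),.036),
"d1":((620,245),.01),"d2":((717,213),.01),"d3":((757,315),.01),"d4":((662,347),.01),"wheelL":((40,330),.1),"wheelR":((373,330),.1),"wheelT":((205,190),.1),"wood":((555,125),.042),"sand":((703,165),.023)}
for k,(a,z) in P.items(): print(k,np.round(plane("top",[q(*a)],z)[0],4))
s=lambda x,y:(130+x/2.4-.3,150+y/2.4-.3)
for k,a,z in[("tab",(206,219),.061),("pin",(131,480),.007),("handletop",(407,105),.097),("peg1",(522,67),.036),("peg2",(601,80),.036),("bolt1",(513,122),.012),("case",(206,160),.059),("case2",(305,205),.059)]: print("side",k,np.round(plane("side",[s(*a)],z)[0],4))
```

```text
case_BR .059 [0.6866 0.0698 0.059 ]
rail_TL [0.6979 0.3127 0.059 ]
rail_BL [0.5624 0.3173 0.059 ]
rail_BRf [0.5485 0.0761 0.059 ]
tab [0.6255 0.1563 0.061 ]
pin [0.5119 0.4229 0.007 ]
handle [ 0.5108 -0.0662  0.097 ]
earT [ 0.56  -0.047  0.008]
earB [ 0.4657 -0.0851  0.008 ]
peg1 [ 0.4614 -0.2926  0.036 ]
peg2 [ 0.373  -0.3235  0.036 ]
d1 [ 0.4589 -0.228   0.01  ]
d2 [ 0.4978 -0.3486  0.01  ]
d3 [ 0.374 -0.388  0.01 ]
d4 [ 0.3372 -0.2718  0.01  ]
wheelL [0.3494 0.4325 0.1   ]
wheelR [0.3506 0.066  0.1   ]
wheelT [0.5071 0.2561 0.1   ]
wood [ 0.5996 -0.1501  0.042 ]
sand [ 0.5546 -0.3316  0.023 ]
side tab [0.6222 0.1606 0.061 ]
side pin [0.5113 0.4242 0.007 ]
side handletop [ 0.5198 -0.0818  0.097 ]
side peg1 [ 0.4744 -0.3136  0.036 ]
side peg2 [ 0.3756 -0.3387  0.036 ]
side bolt1 [ 0.446  -0.2273  0.012 ]
side case [0.6842 0.0784 0.059 ]
side case2 [0.5484 0.0868 0.059 ]
```

```bash
python3 -m inch '[[0.98,0.7,0,-1,0],[0.98,0.7,0,-0.6,0],[0.98,0.7,0,0,0],[0.98,0.7,0,0,0],[0.98,0.7,0,0,0],[0.98,0.7,0,0,0],[0.98,0.7,0,0,0],[0.98,0.7,0,0,0],[0.98,0.7,0,0,0],[0.98,0.7,0,0,0],[0.98,0.7,0,0,0],[0.98,0.7,0,0,0],[0.98,0.7,0,0,0],[0.98,0.7,0,0,0],[0.98,0.7,0,0,0],[0.98,0.7,0,0,0]]'
python3 -m inch '[[0,1,0,0,0],[0,1,0,0,0],[0,1,0,0,0],[0,1,0,0,0],[0,1,0,0,0],[0,1,0,0,0],[0,1,0,0,0],[0,1,0,0,0],[0,1,0,0,0],[0,1,0,0,0],[0,1,0,0,0],[0,1,0,0,0],[0,1,0,0,0],[0,1,0,0,0],[0,1,0,0,0],[0,1,0,0,0],[0,0,0,0,0]]'
python3 - <<'E'
from h import *
s=lambda x,y:(130+x/2.4-.3,150+y/2.4-.3); q=lambda x,y:(120+x/2.55-.3,140+y/2.55-.3)
print("wheel bottom near pin", plane("side",[s(252,530),s(215,460),s(204,380)],0.0).round(3))
for z in(0.0,.1,.2): print(z,plane("top",[q(75,245),q(110,212),q(373,330),q(40,330)],z).round(3).tolist())
print(monitor.state()["eef_rot"])
E
```

```text
clock: 2.1
eef_pos: [0.6229, -0.3209, 0.2529]
eef_rot: [1.0, -0.026, -0.0, -0.0]
ft_force: [-0.3, -0.1, 0.1]
gripper_width: -0.0003
gripper_force: 0.0
clock: 4.22
eef_pos: [0.6215, 0.1612, 0.2529]
eef_rot: [1.0, -0.024, -0.0, -0.0]
ft_force: [0.2, 0.1, -0.5]
gripper_width: -0.0004
gripper_force: 0.0
wheel bottom near pin [[0.396 0.407 0.   ]
 [0.465 0.365 0.   ]
 [0.53  0.296 0.   ]]
0.0 [[0.461, 0.433, 0.0], [0.502, 0.392, 0.0], [0.359, 0.069, 0.0], [0.358, 0.468, 0.0]]
0.1 [[0.444, 0.4, 0.1], [0.482, 0.363, 0.1], [0.351, 0.066, 0.1], [0.349, 0.432, 0.1]]
0.2 [[0.427, 0.367, 0.2], [0.462, 0.333, 0.2], [0.342, 0.063, 0.2], [0.341, 0.397, 0.2]]
[ 9.99702034e-01 -2.44014706e-02 -4.58090328e-04 -4.49708802e-04]
```

```bash
python3 -m inch '[[0.1,0.25,-1,0,0],[0,0,-1,0,0],[0,0,-1,0,0],[0,0,-1,0,0],[0,0,-1,0,0],[0,0,-0.1,0,0],[0,0,0,0,0]]'
python3 -c "
from h import *
a=snap('side')[170:300,150:320];b=snap('top')[130:230,160:300]
f=cv2.resize(a,None,fx=3,fy=3);g=cv2.resize(b,None,fx=2,fy=2);o=np.zeros((390,800,3),np.uint8);o[:,:510]=f;o[:200,515:795]=g
cv2.imwrite('pics/a1.png',o[:,:,::-1])"
```

```text
clock: 5.1
eef_pos: [0.6255, 0.1655, 0.1009]
eef_rot: [1.0, -0.026, 0.0, -0.0]
ft_force: [-0.7, 1.4, 0.0]
gripper_width: 0.0004
gripper_force: 0.0
```

View pics/a1.png

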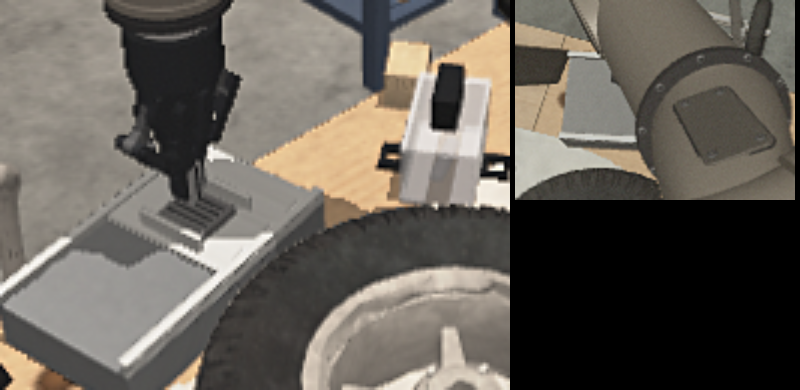

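```bash
python3 -m inch '[[0,0,-0.4,0,0],[0,0,-0.2,0,0],[0,0,-0.1,0,0],[0,0,0,0,0]]';python3 -m inch '[[0,0,-0.1,0,0],[0,0,0,0,0]]'
```

```text
clock: 5.7
eef_pos: [0.6251, 0.1657, 0.0792]
eef_rot: [1.0, -0.026, -0.0, 0.0]
ft_force: [-2.1, -0.7, 5.0]
gripper_width: -0.0
gripper_force: 2.3
clock: 5.95
eef_pos: [0.6251, 0.1658, 0.0765]
eef_rot: [1.0, -0.026, -0.0, 0.0]
ft_force: [-2.2, -1.4, 5.8]
gripper_width: -0.0001
gripper_force: 3.1
```

```bash
python3 -m inch '[[0.03,0.5,0,0,0],[0.03,0.5,0,0,0],[0.03,0.5,0,0,0],[0,0,0,0,0]]';python3 -m inch '[[0.03,0.5,0,0,0],[0.03,0.5,0,0,0],[0.03,0.5,0,0,0],[0.03,0.5,0,0,0],[0.01,0.3,0,0,0],[0,0,0,0,0]]'
```

```text
clock: 6.45
eef_pos: [0.6279, 0.2128, 0.0769]
eef_rot: [1.0, -0.025, 0.0, -0.001]
ft_force: [-2.6, 1.0, 5.0]
gripper_width: -0.0
gripper_force: 3.0
clock: 7.2
eef_pos: [0.632, 0.2813, 0.077]
eef_rot: [1.0, -0.026, 0.001, -0.001]
ft_force: [-0.8, 2.0, 6.5]
gripper_width: 0.0004
gripper_force: 3.0
```

```bash
python3 -m inch '[[0.01,0.25,0,0,0],[0,0,0,0,0]]';python3 -m inch '[[0.01,0.2,0,0,0],[0,0,0,0,0]]';python3 -m inch '[[0.01,0.15,0,0,0],[0,0,0,0,0]]'
```

```text
clock: 7.45
eef_pos: [0.6323, 0.2879, 0.0769]
eef_rot: [1.0, -0.026, 0.0, -0.0]
ft_force: [-0.8, 0.7, 6.7]
gripper_width: 0.0002
gripper_force: 3.0
clock: 7.7
eef_pos: [0.6327, 0.2909, 0.0766]
eef_rot: [1.0, -0.027, -0.0, 0.002]
ft_force: [-2.6, -12.1, 10.0]
gripper_width: -0.0001
gripper_force: 10.6
clock: 7.95
eef_pos: [0.6329, 0.2915, 0.0764]
eef_rot: [1.0, -0.028, -0.001, 0.004]
ft_force: [-8.8, -29.3, 19.1]
gripper_width: -0.0002
gripper_force: 18.3
```

```bash
python3 -m inch '[[-0.02,-0.35,0,0,0],[0,0,1,0,0],[0,0,1,0,0],[0,0,1,0,0],[0,0,1,0,0],[0,0,0,0,0]]'
python3 - <<'E'
from h import *
for n,(u,v) in(("top",(152,219)),("side",(184,349))):
    im=cv2.imread(f"pics/{n}0.png"); g=cv2.resize(im[v-20:v+20,u-20:u+20],None,fx=16,fy=16,interpolation=cv2.INTER_CUBIC)
    globals()[n]=g
cv2.imwrite("pics/pin.png",cv2.resize(np.hstack([top,side]),(800,400)))
im=snap('top'); cv2.imwrite('pics/b1.png',im[:,:,::-1])
E
```

```text
clock: 8.7
eef_pos: [0.6331, 0.288, 0.199]
eef_rot: [1.0, -0.026, 0.002, -0.001]
ft_force: [-0.9, 0.0, -1.4]
gripper_width: -0.0
gripper_force: 0.0
```

View pics/pin.png

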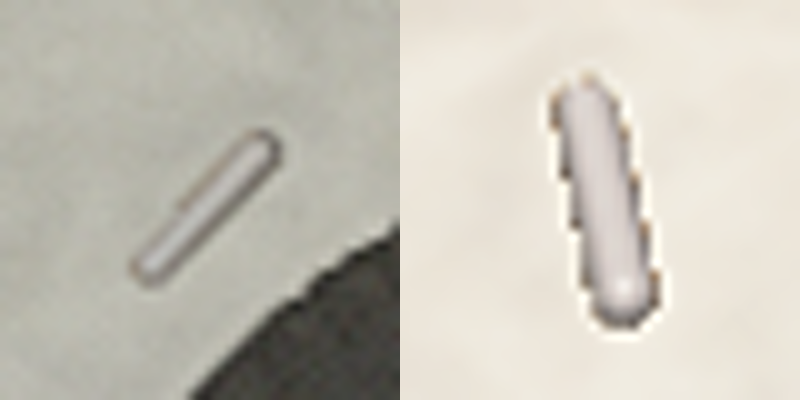

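Run:
```python
from h import *
for n,uv in(("top",[(158.5,212.2),(145.8,226.3)]),("side",[(182,337),(186,360.5)])):
    if n=="side": snap("side")
    p=plane(n,uv,.007); d=p[0]-p[1]; print(n,p.round(4).tolist(),p.mean(0).round(4),np.linalg.norm(d),np.degrees(np.arctan2(d[1],d[0])))
```

```text
top [[0.5346, 0.4059, 0.007], [0.4896, 0.4429, 0.007]] [0.5121 0.4244 0.007 ] 0.05824220541127238 -39.468358070656485
side [[0.5363, 0.4015, 0.007], [0.4913, 0.443, 0.007]] [0.5138 0.4222 0.007 ] 0.061177895408755886 -42.631045432104095
```

View pics/b1.png

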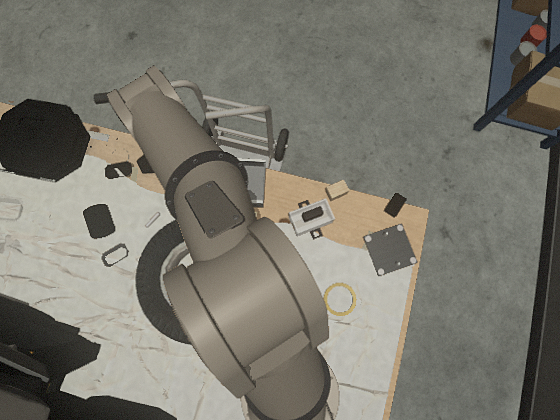

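```bash
python3 -m inch '[[-0.8,0.9,0,-0.76,0.5],[-0.8,0.9,0,-0.76,0.5],[-0.8,0.9,0,-0.76,0.5],[-0.8,0.9,0,-0.76,0.5],[-0.8,0.9,0,-0.76,0.5],[0,0,-1,0,0.5],[0,0,-1,0,0.5],[0,0,-1,0,0.5],[0,0,0,0,0.5]]' 40
```

```text
clock: 9.93
eef_pos: [0.5334, 0.3899, 0.0937]
eef_rot: [0.959, -0.284, -0.009, 0.012]
ft_force: [0.3, 1.2, 1.0]
gripper_width: 0.0428
gripper_force: 0.0
```

```bash
python3 -m inch '[[0,0,0,0,0.5],[0,0,0,0,0.5]]'; python3 -c "
from h import *
print(monitor.state()['qpos'].round(3))"
```

```text
clock: 10.18
eef_pos: [0.5356, 0.3913, 0.0979]
eef_rot: [0.959, -0.284, -0.007, 0.008]
ft_force: [-0.2, 0.5, 0.4]
gripper_width: 0.043
gripper_force: 0.0
[-0.932  0.595  0.284  1.747 -0.214  0.851 -2.696]
```

```bash
python3 -m inch '[[-0.3,0.5,1,1,0.5],[-0.3,0.5,1,1,0.5],[0,0,1,1,0.5],[0,0,0,1,0.5],[0,0,0,1,0.5],[0,0,0,1,0.5],[0,0,0,1,0.5],[0,0,0,1,0.5],[0,0,0,1,0.5],[0,0,0,1,0.5],[0,0,0,1,0.5],[0,0,0,1,0.5],[0,0,0,1,0.5],[0,0,0,1,0.5],[0,0,0,1,0.5],[0,0,0,1,0.5],[0,0,0,1,0.5],[0,0,0,0,0.5]]'; python3 -c "
from h import *
print(monitor.state()['qpos'].round(3));x,y=monitor.state()['eef_rot'][:2];print(np.degrees(np.arctan2(y*y-x*x,2*x*y)))"
```

```text
clock: 12.42
eef_pos: [0.5175, 0.4207, 0.1875]
eef_rot: [0.367, 0.93, 0.009, 0.009]
ft_force: [0.3, 0.3, -0.2]
gripper_width: 0.0428
gripper_force: 0.0
[-0.519  0.485 -0.357  1.684  0.209  0.986 -0.132]
46.89629769265127
```

```bash
python3 -m inch '[[-0.15,0.08,-1,0.2,0.5],[0,0,-1,0,0.5],[0,0,-1,0,0.5],[0,0,-1,0,0.5],[0,0,-0.7,0,0.5],[0,0,0,0,0.5]]'; python3 -c "
from h import *
a=snap('side')[280:400,120:260]
cv2.imwrite('pics/c1.png',cv2.resize(a,None,fx=4,fy=4,interpolation=2)[:,:,::-1])"
```

```text
clock: 13.18
eef_pos: [0.512, 0.423, 0.0446]
eef_rot: [0.351, 0.936, 0.008, 0.008]
ft_force: [0.5, -0.7, 0.7]
gripper_width: 0.0429
gripper_force: 0.0
```

View pics/c1.png

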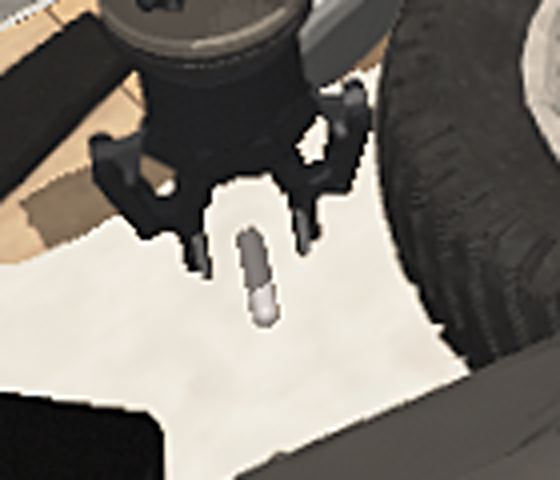

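```bash
python3 -m inch '[[0,0,-0.4,0,0.5],[0,0,-0.2,0,0.5],[0,0,0,0,0.5],[0,0,0,0,0],[0,0,0,0,0],[0,0,0,0,0],[0,0,0,0,0]]' 40; python3 -m inch '[[0,0,0.5,0,0],[0,0,1,0,0],[0,0,1,0,0],[0,0,1,0,0],[0,0,1,0,0],[0,0,0.5,0,0],[0,0,0,0,0]]'
```

```text
clock: 14.1
eef_pos: [0.5127, 0.4236, 0.0281]
eef_rot: [0.35, 0.937, 0.009, 0.008]
ft_force: [-0.1, -0.0, 6.2]
gripper_width: 0.012
gripper_force: 39.2
clock: 14.98
eef_pos: [0.5128, 0.4237, 0.1787]
eef_rot: [0.35, 0.937, 0.009, 0.009]
ft_force: [0.1, 0.2, 0.0]
gripper_width: 0.012
gripper_force: 39.2
```

```bash
python3 -m inch '[[0.9,-0.6,0,0,0],[0.9,-0.7,0,0,0],[0.9,-0.8,0,0,0],[0.9,-0.9,0,0,0],[0,-1,0,0,0],[0,-1,0,0,0],[0,-1,0,0,0],[0,-1,0,0,0],[0,-1,0,0,0],[0,-1,0,0,0],[0,-0.6,0,0,0],[0,0,-1,0,0],[0,0,-1,0,0],[0,0,-1,0,0],[0,0,-0.4,0,0],[0,0,0,0,0]]'
```

```text
clock: 16.98
eef_pos: [0.6201, 0.1357, 0.0749]
eef_rot: [0.35, 0.937, 0.008, 0.008]
ft_force: [-0.0, 0.0, -0.1]
gripper_width: 0.0121
gripper_force: 39.2
```

```bash
python3 -m inch '[[0,0,0,0,0.45],[0,0,0,0,0.45],[0,0,0,0,0.45],[0,0,1,0,0.45],[0,0,1,0,0.45],[0,0,1,0,0.45],[0,0.8,1,0,0.45],[0,1,1,0,0.45],[0,1,0,0,0.45],[0,1,0,0,0.45],[0,0,0,0,0.45]]'; python3 -c "
from h import *
a=snap('side')[150:280,130:380];b=snap('top')[160:285,170:420]
o=np.vstack([cv2.resize(b,None,fx=3.2,fy=3.2,interpolation=2)[:300],cv2.resize(a,(800,416),interpolation=2)[:300]])
o=np.vstack([cv2.resize(b,(600,300),interpolation=2),cv2.resize(a,(600,300),interpolation=2)])
cv2.imwrite('pics/d1.png',o[:,:,::-1])"
```

```text
clock: 18.35
eef_pos: [0.6198, 0.2524, 0.226]
eef_rot: [0.349, 0.937, 0.009, 0.008]
ft_force: [-0.2, -1.2, -0.0]
gripper_width: 0.0385
gripper_force: 0.0
```

View pics/d1.png

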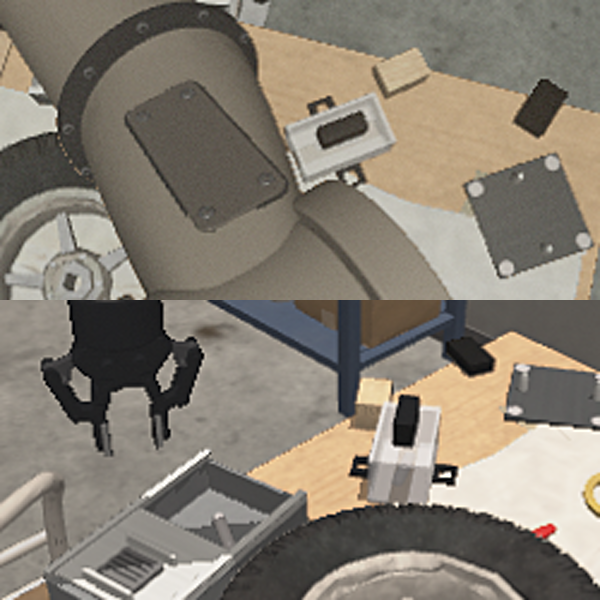

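```bash
cat > meas.py <<'E'
from h import *
def dark(n,u0,u1,v0,v1,th,minA=30):
    g=cam(n)[0].max(2)[v0:v1,u0:u1]; S=8
    g=cv2.resize(g,None,fx=S,fy=S,interpolation=cv2.INTER_CUBIC)
    cs,_=cv2.findContours((g<th).astype(np.uint8),cv2.RETR_EXTERNAL,cv2.CHAIN_APPROX_NONE)
    out=[]
    for c in sorted(cs,key=cv2.contourArea,reverse=True)[:4]:
        if cv2.contourArea(c)<minA*S*S: continue
        b=cv2.boxPoints(cv2.minAreaRect(c)); out.append(((b+.5)/S-.5+[u0,v0], (cv2.minAreaRect(c)[0][0]/S+u0-.5,cv2.minAreaRect(c)[0][1]/S+v0-.5),cv2.contourArea(c)/S/S))
    return out
E
python3 - <<'E'
from meas import *
for th in(60,80,100):
  for b,c,A in dark("top",285,340,195,245,th,20):
    p=plane("top",b,.097); 
    e=[p[1]-p[0],p[2]-p[1]]; L=[np.linalg.norm(x) for x in e]; l=e[int(np.argmax(L))]
    print("top",th,np.round(c,1),A,p.mean(0).round(4),np.round(L,3),np.degrees(np.arctan2(l[1],l[0])))
for th in(60,80):
  for b,c,A in dark("side",275,320,180,240,th,10): print("side",th,np.round(b,1).tolist(),A)
E
```

```text
top 60 [311.7 213.7] 39.9765625 [ 0.5086 -0.0649  0.097 ] [0.06  0.026] -68.00269732168972
top 80 [311.9 213.7] 178.1015625 [ 0.5086 -0.0654  0.097 ] [0.061 0.027] -68.89035048450025
top 80 [315.7 233.2] 33.109375 [ 0.4518 -0.0749  0.097 ] [0.029 0.025] -68.17767891502048
top 80 [303.1 203.4] 26.1875 [ 0.5392 -0.0407  0.097 ] [0.03  0.013] -67.60378969821694
top 80 [287.2 235.8] 21.3515625 [0.4446 0.0061 0.097 ] [0.038 0.015] -0.345501569047226
top 100 [303.2 228.4] 300.8359375 [ 0.4663 -0.0396  0.097 ] [0.093 0.107] -90.08699914147986
top 100 [311.9 213.7] 189.78125 [ 0.5087 -0.0655  0.097 ] [0.062 0.028] -68.79111402661331
top 100 [303.2 203.4] 32.890625 [ 0.5391 -0.0408  0.097 ] [0.032 0.014] -67.92186135662422
side 60 [[292.4, 212.3], [295.1, 190.5], [304.9, 191.7], [302.1, 213.5]] 183.1875
side 60 [[309.5, 228.5], [310.9, 220.4], [320.1, 221.9], [318.8, 230.0]] 64.125
side 60 [[275.4, 225.4], [277.2, 216.7], [284.3, 218.2], [282.4, 226.9]] 38.6015625
side 80 [[292.8, 212.6], [294.5, 190.5], [304.6, 191.3], [302.9, 213.4]] 191.9140625
side 80 [[274.6, 200.1], [274.6, 179.6], [280.1, 179.6], [280.1, 200.1]] 71.8671875
side 80 [[309.4, 228.5], [310.8, 220.2], [320.2, 221.9], [318.7, 230.2]] 68.5234375
side 80 [[275.2, 225.5], [277.4, 216.4], [284.8, 218.2], [282.6, 227.3]] 45.7734375
```

```bash
python3 -m inch '[[-0.33,-0.96,0,-0.25,0.8],[-0.33,-0.96,0,-0.25,0.8],[-0.33,-0.96,0,-0.25,0.8],[-0.33,-0.96,0,-0.25,0.8],[-0.33,-0.96,0,-0.25,0.8],[-0.33,-0.96,0,-0.25,0.8],[-0.33,-0.96,0,-0.25,0.8],[-0.33,-0.96,0,-0.25,0.8],[-0.33,-0.96,0,-0.25,0.8],[-0.33,-0.96,0,-0.25,0.8],[-0.33,-1,0,-0.25,0.8],[0,0,-1,0,0.8],[0,0,-1,0,0.8],[0,0,0,0,0.8]]' 80; python3 -c "
from meas import *
snap('side')
for th in(60,80):
  for b,c,A in dark('side',275,325,180,240,th,10): print('side',th,np.round(b,1).tolist(),A)
s=monitor.state();x,y=s['eef_rot'][:2];print(s['eef_pos'],np.degrees(np.arctan2(y*y-x*x,2*x*y)))
print(proj('side',[[.511,-.066,.097]]))"
```

```text
clock: 20.2
eef_pos: [0.5101, -0.0693, 0.1641]
eef_rot: [0.563, 0.826, 0.005, 0.008]
ft_force: [-0.6, 0.7, -0.0]
gripper_width: 0.0682
gripper_force: 0.0
side 60 [[291.8, 212.1], [295.8, 190.3], [305.4, 192.1], [301.4, 213.9]] 184.0625
side 60 [[309.4, 228.4], [310.8, 220.2], [320.1, 221.8], [318.7, 230.0]] 67.0703125
side 60 [[275.5, 226.1], [276.1, 217.0], [283.3, 217.5], [282.7, 226.6]] 44.453125
side 80 [[292.5, 212.5], [294.7, 190.4], [304.9, 191.4], [302.7, 213.5]] 192.6484375
side 80 [[274.6, 200.1], [274.6, 179.6], [280.1, 179.6], [280.1, 200.1]] 71.9296875
side 80 [[309.3, 228.5], [310.7, 220.1], [320.3, 221.7], [318.8, 230.2]] 71.7265625
side 80 [[275.1, 225.9], [276.6, 216.5], [284.3, 217.7], [282.9, 227.1]] 53.140625
[ 0.5110881  -0.06919826  0.16550344] 21.43650187176223
[[299.35339911 197.32067615]]
```

```bash
python3 -m inch '[[0,0.1,-1,0,0.8],[0,0,-1,0,0.8],[0,0,-0.5,0,0.8],[0,0,0,0,0.8],[0,0,0,0,0],[0,0,0,0,0],[0,0,0,0,0],[0,0,0,0,0]]' 80;  python3 -m inch '[[0,0,0.5,0,0],[0,0,1,0,0],[0,0,0,0,0]]'
```

```text
clock: 21.25
eef_pos: [0.5121, -0.0657, 0.0917]
eef_rot: [0.563, 0.826, 0.007, 0.011]
ft_force: [-2.6, 0.5, 15.1]
gripper_width: 0.0229
gripper_force: 78.3
clock: 21.62
eef_pos: [0.5128, -0.0657, 0.138]
eef_rot: [0.563, 0.826, 0.007, 0.012]
ft_force: [-0.2, 0.1, -2.9]
gripper_width: 0.0226
gripper_force: 79.1
```

```bash
python3 -m inch '[[0,0,0.4,0,0],[0,0,0.6,0,0],[0.1,0.15,0.6,0,0],[0.15,0.3,0.2,0,0],[0.25,0.45,0,0,0],[0.25,0.45,0,0,0],[0.25,0.45,0,0,0],[0.25,0.45,0,0,0],[0.25,0.45,0,0,0],[0.25,0.45,0,0,0],[0.25,0.45,0,0,0],[0.25,0.45,0,0,0],[0.25,0.45,0,0,0],[0.25,0.45,0,0,0],[0.25,0.45,0,0,0],[0.25,0.45,0,0,0],[0.25,0.45,0,0,0],[0.2,0.4,0,0,0],[0.1,0.2,0,0,0],[0,0,0,0,0]]'; python3 -m inch '[[0,0,0,0.4,0],[0,0,0,0.7,0],[0,0,-0.2,0.8,0],[0,0,-0.2,0.8,0],[0,0,0,0.8,0],[0,0,0,0.8,0],[0,0,0,0.8,0],[0,0,0,0.8,0],[0,0,0,0.5,0],[0,0,0,0.2,0],[0,0,0,0,0]]'; python3 -c "
from h import *
a=snap('side')[130:310,130:330]
cv2.imwrite('pics/e1.png',cv2.resize(a,None,fx=3,fy=3,interpolation=2)[:,:,::-1])"
```

```text
clock: 24.12
eef_pos: [0.6256, 0.1418, 0.1895]
eef_rot: [0.563, 0.827, 0.006, 0.01]
ft_force: [-0.2, -0.3, -3.4]
gripper_width: 0.0227
gripper_force: 79.1
clock: 25.5
eef_pos: [0.6256, 0.1409, 0.1776]
eef_rot: [0.023, 1.0, 0.011, 0.005]
ft_force: [-0.7, -0.2, -3.8]
gripper_width: 0.023
gripper_force: 79.0
```

View pics/e1.png

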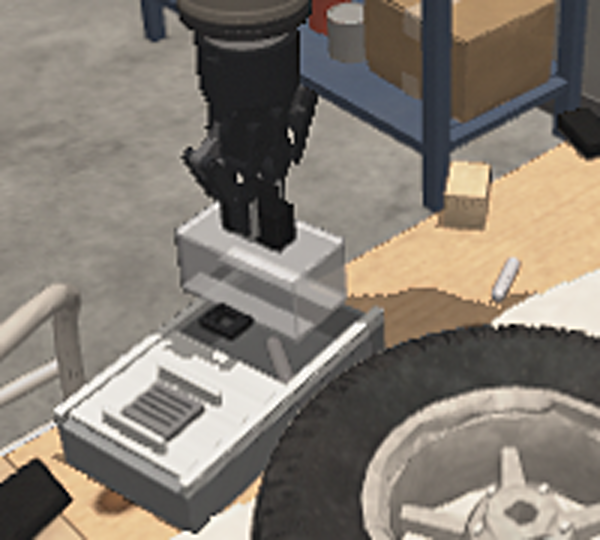

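```bash
cat > w.py <<'E'
from h import *
f=[]
for i in range(10): snap('side'); f.append(monitor.state()['ft_force'])
print("mean f",np.mean(f,0).round(2),np.std(f,0).round(2), monitor.state()['clock'])
E
python3 w.py; python3 -m inch '[[-0.1,-0.5,0,0,0],[0,0.7,0,0,0],[0,-0.7,0,0,0],[0,0.7,0,0,0],[0,-0.7,0,0,0],[0,0.7,0,0,0],[0,-0.7,0,0,0],[0,0.7,0,0,0],[0,-0.7,0,0,0],[0,0.7,0,0,0],[0,-0.7,0,0,0],[0,0.7,0,0,0],[0,-0.7,0,0,0],[0,0.7,0,0,0],[0,-0.7,0,0,0],[0,0.7,0,0,0],[0,-0.7,0,0,0],[0,0.5,0,0,0],[0,0,0,0,0],[0,0,0,0,0]]';  python3 w.py; python3 -c "
from h import *
a=cam('side')[0][170:310,150:310]
cv2.imwrite('pics/e2.png',cv2.resize(a,None,fx=4,fy=4,interpolation=2)[:,:,::-1])"
```

```text
mean f [ 0.1   0.16 -3.4 ] [0.43 0.49 0.34] 26.05
clock: 28.55
eef_pos: [0.6225, 0.1415, 0.1776]
eef_rot: [0.022, 1.0, 0.011, 0.005]
ft_force: [0.9, -0.8, -2.4]
gripper_width: 0.0228
gripper_force: 80.4
mean f [-0.11 -0.24 -2.83] [0.74 0.34 0.59] 29.05
```

View pics/e2.png

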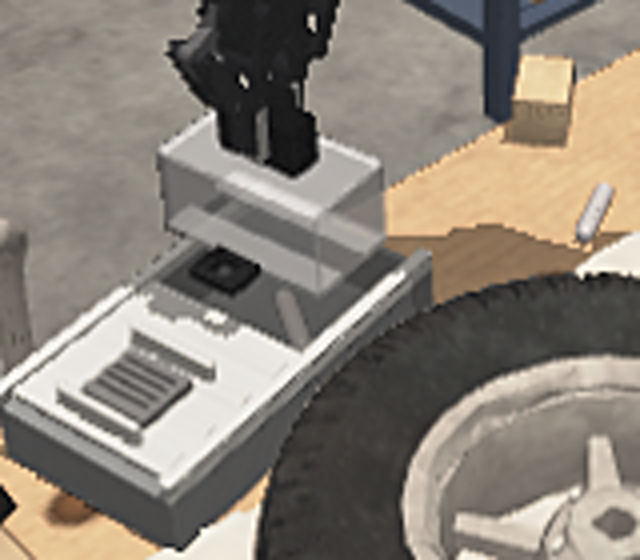

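```bash
python3 -m inch '[[0,-0.5,0,0,0],[0,0.8,0,0,0],[0,-0.8,0,0,0],[0,0.8,0,0,0],[0,-0.8,0,0,0],[0,0.8,0,0.5,0],[0,-0.8,0,-0.5,0],[0,0.8,0,0.5,0],[0,-0.8,0,-0.5,0],[0,0.8,0,0.5,0],[0,-0.8,0,-0.5,0],[0,0.8,0,0,0],[0,-0.8,0,0,0],[0,0.8,0,0,0],[0,-0.8,0,0,0],[0,0.8,0,0,0],[0,-0.8,0,0,0],[0,0.5,0,0,0],[0,0,0,0,0],[0,0,0,0,0]]'; python3 w.py
```

```text
clock: 31.55
eef_pos: [0.6226, 0.141, 0.1776]
eef_rot: [0.022, 1.0, 0.011, 0.005]
ft_force: [-0.8, 0.3, -3.6]
gripper_width: 0.0222
gripper_force: 80.7
mean f [-0.3   0.11 -3.08] [0.4  0.47 0.41] 32.05
```

```bash
python3 -m inch '[[0,0,0.5,0,0],[0,0,1,0,0],[0,0,1,0,0],[0,0,1,0,0],[0,0,1,0,0],[0,0,0.3,0,0],[0,0,0,0,0],[0,0,0,0,0]]'; python3 w.py; python3 -c "
from h import *
a=cam('side')[0][120:270,160:320]
cv2.imwrite('pics/f1.png',cv2.resize(a,None,fx=4,fy=4,interpolation=2)[:,:,::-1])"
```

```text
clock: 33.05
eef_pos: [0.6221, 0.1412, 0.3204]
eef_rot: [0.022, 1.0, 0.011, 0.004]
ft_force: [-0.2, 0.1, -3.7]
gripper_width: 0.0225
gripper_force: 80.7
mean f [ 0.14 -0.18 -3.17] [0.62 0.45 0.53] 33.55
```

View pics/f1.png

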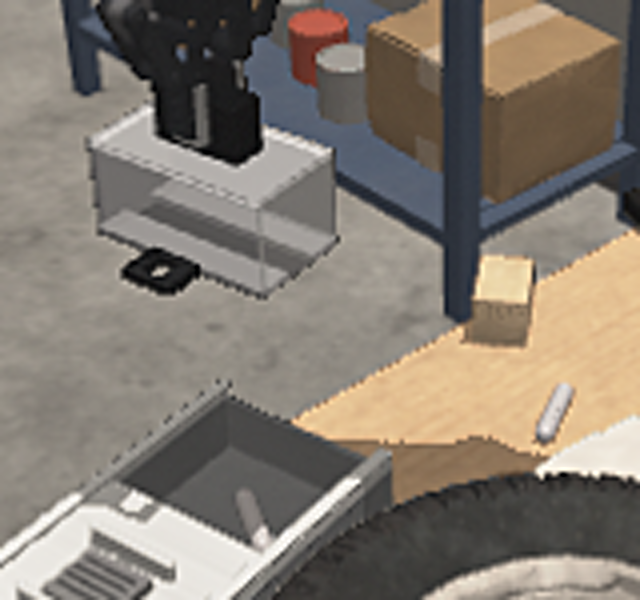

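Run:
```python
from h import *
p=plane("side",[(301.8-.4,216.8-.4),(296.2-.4,229.4-.4)],.007);d=p[0]-p[1];print(p.round(4).tolist(),p.mean(0).round(4),np.linalg.norm(d),np.degrees(np.arctan2(d[1],d[0])))
snap("top")
g=cam("top")[0]; c=g[195:250,260:345]
hsv=cv2.cvtColor(c,cv2.COLOR_RGB2HSV); m=((hsv[...,1]<40)&(hsv[...,2]>130)).astype(np.uint8)
n,l,s,ce=cv2.connectedComponentsWithStats(m)
for i in range(1,n): print(s[i],(ce[i]+[260,195]).round(1))
print(proj("top",p), monitor.state()['clock'])
```

```text
[[0.5193, -0.1001, 0.007], [0.5055, -0.0421, 0.007]] [ 0.5124 -0.0711  0.007 ] 0.05959440897891331 -76.5777168486031
[0 0 1 2 2] [260.  195.5]
[2 0 3 2 4] [263.2 195.5]
[11  0  3  4  5] [272.  196.4]
[15  0  2  2  2] [275.5 195.5]
[18  0  4  3  7] [279.3 195.9]
[57  1  1  1  1] [317. 196.]
[59  0  2  2  2] [319.5 195.5]
[65  1  4  3  4] [326.5 197. ]
[9 2 1 1 1] [269. 197.]
[12  3  6  3  7] [274.6 199.3]
[49  3  1  1  1] [309. 198.]
[46  2  9 10 26] [310.6 201.8]
[56  3  4  3  5] [317.6 198.8]
[62  3  1  1  1] [322. 198.]
[ 6  5  5  6 10] [268.3 203. ]
[45  5  1  1  1] [305. 200.]
[47  4  1  1  1] [307. 199.]
[62  5  1  1  1] [322. 200.]
[64  4  3  4  4] [325.  200.5]
[67  5  1  1  1] [327. 200.]
[69  5  1  1  1] [329. 200.]
[12  7  1  1  1] [272. 202.]
[41  6  2  4  4] [301.8 202.5]
[61  7  2  2  2] [321.5 202.5]
[54  8  7  8 19] [317.3 206.6]
[67  8  3  2  3] [328.  203.3]
[ 3 11  1  1  1] [263. 206.]
[35 10  1  1  1] [295. 205.]
[37 10  1  1  1] [297. 205.]
[39 10  3  2  3] [300.  205.3]
[43 11  2  3  5] [303.4 206.8]
[65 11  1  1  1] [325. 206.]
[68 11  1  1  1] [328. 206.]
[73 1
[... 2948 characters left out ...]
4.]
[40 39  1  1  1] [300. 234.]
[43 39  3  2  3] [304.  234.7]
[28 40  1  1  1] [288. 235.]
[32 41  2  2  2] [292.5 236.5]
[38 41  3  2  3] [299.  236.3]
[73 41  1  1  1] [333. 236.]
[27 43  1  1  1] [287. 238.]
[34 42  2  2  2] [294.5 237.5]
[30 45  2  2  3] [290.3 240.7]
[36 44  5  4  6] [298.  240.5]
[ 0 49  7  6 18] [261.7 247.6]
[32 48  1  1  1] [292. 243.]
[36 49  1  1  1] [296. 244.]
[39 48  2  1  2] [299.5 243. ]
[52 49  2  1  2] [312.5 244. ]
[31 50  2  2  3] [291.3 245.3]
[36 51  1  2  2] [296.  246.5]
[38 51  2  3  3] [298.3 247. ]
[42 51  1  1  1] [302. 246.]
[32 53  1  1  1] [292. 248.]
[43 54  1  1  1] [303. 249.]
[[320.54899826 216.79521165]
 [301.93367958 221.19808166]] 33.6
```

```bash
python3 -m inch '[[-0.64,-0.94,-0.5,-0.67,0],[-0.64,-0.94,-0.5,-0.67,0],[-0.64,-0.94,-0.5,-0.67,0],[-0.64,-0.94,-0.5,-0.67,0],[-0.64,-0.94,-0.5,-0.67,0],[-0.64,-0.94,-0.5,-0.67,0],[-0.64,-0.94,0,-0.67,0],[-0.64,-0.94,0,-0.67,0],[-0.64,-0.94,0,-0.67,0],[-0.64,-0.94,0,-0.67,0],[0,0,-1,0,0],[0,0,-1,0,0],[0,0,-1,0,0],[0,0,0,0,0]]'
```

```text
clock: 35.35
eef_pos: [0.4296, -0.1403, 0.1404]
eef_rot: [0.57, 0.822, 0.006, 0.009]
ft_force: [0.0, 0.5, -2.1]
gripper_width: 0.0227
gripper_force: 80.5
```

Lower to the bench and release; then to the pin.

```bash
python3 -m inch '[[0,0,-1,0,0],[0,0,-0.4,0,0],[0,0,-0.2,0,0],[0,0,-0.04,0,0],[0,0,0,0,0]]'; python3 -m inch '[[0,0,0,0,0.5],[0,0,0,0,0.5],[0,0,0,0,0.5],[0,0,1,0,0.5],[0,0,1,0,0.5],[0,0,1,0,0.5],[0.9,0.75,1,-0.25,0.5],[0.9,0.75,0,-0.25,0.5],[0.9,0.75,0,-0.1,0.5],[0,0,0,0,0.5]]' 40
python3 - <<'E'
from h import *
s=monitor.state();x,y=s['eef_rot'][:2];print(s['eef_pos'],np.degrees(np.arctan2(y*y-x*x,2*x*y)))
E
```

```text
clock: 35.98
eef_pos: [0.431, -0.1407, 0.093]
eef_rot: [0.57, 0.822, 0.006, 0.01]
ft_force: [0.3, -0.1, -1.7]
gripper_width: 0.0225
gripper_force: 80.5
clock: 37.22
eef_pos: [0.513, -0.0711, 0.2124]
eef_rot: [0.611, 0.791, 0.006, 0.01]
ft_force: [-0.4, 0.1, -0.4]
gripper_width: 0.0431
gripper_force: 0.0
[ 0.51298928 -0.07107578  0.21239469] 14.655009933410376
```

```bash
python3 -m inch '[[0,0,-1,-0.1,0.5],[0,0,-1,0,0.5],[0,0,-1,0,0.5],[0,0,-1,0,0.5],[0,0,-1,0,0.5],[0,0,-0.7,0,0.5],[0,0,-0.45,0,0.5],[0,0,0,0,0.5]]'; python3 -m inch '[[0,0,0,0,0],[0,0,0,0,0],[0,0,0,0,0],[0,0,0,0,0],[0,0,0.5,0,0],[0,0,1,0,0],[0,0,1,0,0],[0,0,1,0,0],[0,0,1,0,0],[0,0,0.5,0,0],[0,0,0,0,0]]'
```

```text
clock: 38.22
eef_pos: [0.511, -0.0733, 0.0274]
eef_rot: [0.619, 0.785, 0.005, 0.01]
ft_force: [0.9, 0.6, 0.0]
gripper_width: 0.0427
gripper_force: 0.0
clock: 39.6
eef_pos: [0.512, -0.0732, 0.179]
eef_rot: [0.619, 0.785, 0.006, 0.011]
ft_force: [-0.3, 0.3, -1.0]
gripper_width: 0.0114
gripper_force: 39.4
```

```bash
python3 -m inch '[[0.54,0.98,0,0,0],[0.54,0.98,0,0,0],[0.54,0.98,0,0,0],[0.54,0.98,0,0,0],[0.54,0.98,0,0,0],[0.54,0.98,0,0,0],[0.54,0.98,0,0,0],[0,0,-1,0,0],[0,0,-1,0,0],[0,0,-1,0,0],[0,0,-0.4,0,0],[0,0,0,0,0]]';  python3 -m inch '[[0,0,0,0,0.45],[0,0,0,0,0.45],[0,0,0,0,0.45],[0,0,1,0,0.45],[0,0,1,0,0.45],[0,0,1,0,0.45],[0,0.8,1,0,0.45],[0,1,1,0,0.45],[0,1,1,0,0.45],[0,1,0,0,0.45],[0,0,0,0,0.45]]'; python3 -c "
from h import *
a=snap('side')[150:280,190:400];b=snap('top')[170:290,270:430]
o=np.vstack([cv2.resize(b,(480,360),interpolation=2)[:300],cv2.resize(a,(485,300),interpolation=2)[:,:480]])
o=np.vstack([cv2.resize(b,(400,300),interpolation=2),cv2.resize(a,(485,300),interpolation=2)[:,:400]]) if 0 else np.hstack([cv2.resize(b,(400,300),interpolation=2),cv2.resize(a[:,:],(400,248),interpolation=2)[:300].repeat(1,0) if 0 else cv2.copyMakeBorder(cv2.resize(a,(400,248),interpolation=2),0,52,0,0,0)])
cv2.imwrite('pics/g1.png',cv2.resize(o,(800,300))[:,:,::-1])"
```

```text
clock: 41.1
eef_pos: [0.6244, 0.1326, 0.0749]
eef_rot: [0.619, 0.785, 0.005, 0.01]
ft_force: [0.6, -0.2, -0.5]
gripper_width: 0.0113
gripper_force: 39.4
clock: 42.48
eef_pos: [0.6243, 0.2496, 0.2565]
eef_rot: [0.618, 0.786, 0.006, 0.01]
ft_force: [0.2, -0.4, -1.3]
gripper_width: 0.0384
gripper_force: 0.0
```

View pics/g1.png

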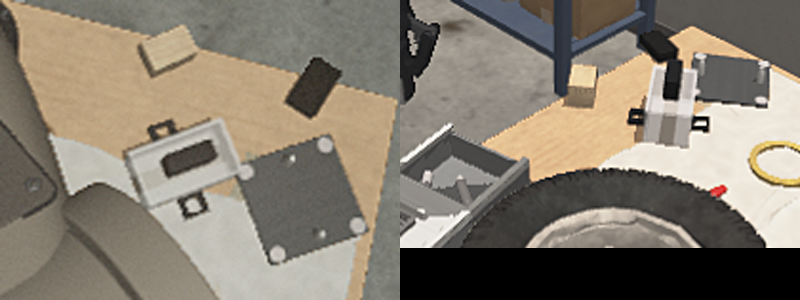

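Run:
```python
from meas import *
for b,c,A in dark("top",325,365,215,250,85,40):
    p=plane("top",b,.097); e=[p[1]-p[0],p[2]-p[1]]; L=[np.linalg.norm(x) for x in e]; l=e[int(np.argmax(L))]
    print("handle top",np.round(c,1),A,p.mean(0).round(4),np.round(L,3),np.degrees(np.arctan2(l[1],l[0])).round(1))
def blobs(n,u0,u1,v0,v1,th,zs):
    g=cam(n)[0].min(2)[v0:v1,u0:u1];S=8
    g=cv2.resize(g,None,fx=S,fy=S,interpolation=cv2.INTER_CUBIC)
    k,l,s,ce=cv2.connectedComponentsWithStats((g>th).astype(np.uint8))
    for i in range(1,k):
        A=s[i,4]/64
        if 1<A<60:
            c=(ce[i]+.5)/S-.5+[u0,v0]; print(n,th,c.round(1),round(A,1),[plane(n,[c],z)[0][:2].round(4).tolist() for z in zs], (s[i,:4]/S).round(1))
for th in(115,140): blobs("top",363,420,222,282,th,(.012,.030))
for th in(140,160): blobs("side",335,390,172,210,th,(.012,.030))
```

```text
handle top [345.  232.8] 171.96875 [ 0.4529 -0.1584  0.097 ] [0.063 0.025] -69.7
top 115 [399.6 227.4] 33.7 [[0.4841, -0.3431], [0.4807, -0.3374]] [33.9  2.6  6.8  6.6]
top 115 [386.5 233.1] 7.3 [[0.4667, -0.3012], [0.4635, -0.2961]] [22.8  9.8  2.6  3.6]
top 115 [398.5 263.3] 8.0 [[0.3739, -0.3319], [0.3722, -0.3263]] [34.5 40.   3.   3.5]
top 115 [419.1 273.5] 1.3 [[0.3429, -0.3928], [0.3416, -0.3863]] [56.2 51.   0.8  1.9]
top 140 [399.6 227.5] 27.2 [[0.4841, -0.343], [0.4807, -0.3373]] [34.2  2.9  5.9  6. ]
top 140 [365.7 235.8] 59.8 [[0.4584, -0.2365], [0.4554, -0.2324]] [ 0.   4.4  8.5 15.5]
top 140 [386.6 232.9] 4.4 [[0.4671, -0.3014], [0.464, -0.2963]] [23.  10.1  2.1  2.6]
top 140 [364.7 245.6] 1.4 [[0.4282, -0.2316], [0.4256, -0.2275]] [ 1.8 23.2  0.9  1.9]
top 140 [412.7 259.8] 29.5 [[0.3844, -0.3763], [0.3825, -0.3701]] [47.1 35.2  6.1  6.1]
top 140 [398.6 263.2] 4.7 [[0.3743, -0.3322], [0.3725, -0.3266]] [34.9 40.2  2.2  2.8]
side 140 [347.5 179.5] 25.2 [[0.4823, -0.34], [0.4726, -0.3134]] [9.5 4.6 6.4 8.2]
side 140 [380.4 183.2] 19.9 [[0.3844, -0.3748], [0.3769, -0.3474]] [43.   9.4  6.1  5.1]
side 140 [379.8 187.7] 3.1 [[0.3771, -0.3499], [0.3697, -0.3231]] [44.6 14.9  1.5  2.9]
side 160 [337.3 176.3] 1.3 [[0.5181, -0.3397], [0.5075, -0.3131]] [2.5 3.5 0.6 2.8]
side 160 [347.4 179.2] 18.1 [[0.4831, -0.341], [0.4733, -0.3143]] [9.8 5.4 6.  5.9]
side 160 [374.1 179.5] 1.0 [[0.4094, -0.3849], [0.4013, -0.3572]] [38.9  7.5  1.6  0.9]
side 160 [380.5 183.2] 16.4 [[0.3843, -0.3752], [0.3769, -0.3478]] [43.2  9.6  5.6  4.5]
side 160 [346.9 203.3] 1.3 [[0.4316, -0.2198], [0.423, -0.1959]] [11.4 31.4  2.   0.8]
```

```bash
python3 -m inch '[[-0.4,-0.97,0,0.65,0.8],[-0.4,-0.97,0,0,0.8],[-0.4,-0.97,0,0,0.8],[-0.4,-0.97,0,0,0.8],[-0.4,-0.97,0,0,0.8],[-0.4,-0.97,0,0,0.8],[-0.4,-0.97,0,0,0.8],[-0.4,-0.97,0,0,0.8],[-0.4,-0.97,0,0,0.8],[-0.4,-0.97,0,0,0.8],[-0.4,-0.97,0,0,0.8],[-0.4,-0.97,0,0,0.8],[-0.4,-0.97,0,0,0.8],[-0.4,-0.97,0,0,0.8],[0,0,-1,0,0.8],[0,0,-1,0,0.8],[0,0,-1,0,0.8],[0,0,0,0,0.8]]' 80
python3 - <<'E'
from h import *
s=monitor.state();x,y=s['eef_rot'][:2];print(s['eef_pos'],np.degrees(np.arctan2(y*y-x*x,2*x*y)))
E
```

```text
clock: 44.82
eef_pos: [0.4553, -0.1612, 0.1645]
eef_rot: [0.574, 0.819, 0.006, 0.008]
ft_force: [0.2, -1.1, -0.1]
gripper_width: 0.0686
gripper_force: 0.0
[ 0.45532695 -0.16117482  0.16450145] 19.915488353433865
```

```bash
python3 -m inch '[[0,0.08,-1,0,0.8],[0,0,-1,0,0.8],[0,0,-0.4,0,0.8],[0,0,0,0,0.8],[0,0,0,0,0],[0,0,0,0,0],[0,0,0,0,0],[0,0,0,0,0]]' 80;  python3 -m inch '[[0,0,0.5,0,0],[0,0,1,0,0],[0,0,1,0,0],[0,0,0,0,0]]';  python3 - <<'E'
from h import *
s=monitor.state();x,y=s['eef_rot'][:2];print(s['eef_pos'],np.degrees(np.arctan2(y*y-x*x,2*x*y)))
E
```

```text
clock: 45.82
eef_pos: [0.4574, -0.1584, 0.095]
eef_rot: [0.574, 0.819, 0.006, 0.011]
ft_force: [-2.7, 1.0, 15.6]
gripper_width: 0.0227
gripper_force: 78.3
clock: 46.32
eef_pos: [0.4581, -0.1586, 0.1714]
eef_rot: [0.574, 0.819, 0.007, 0.012]
ft_force: [0.7, -0.4, -3.3]
gripper_width: 0.0225
gripper_force: 79.1
[ 0.45813644 -0.15859627  0.17142445] 19.979854817335603
```

```bash
python3 -m inch '[[-0.215,-0.84,0,-0.16,0],[-0.215,-0.84,0,0,0],[-0.215,-0.84,0,0,0],[-0.215,-0.84,0,0,0],[-0.215,-0.84,0,0,0],[-0.215,-0.84,0,0,0],[0,0,-0.5,0,0],[0,0,-0.5,0,0],[0,0,0,0,0]]'
python3 - <<'E'
from meas import *
s=monitor.state();x,y=s['eef_rot'][:2];print(s['eef_pos'],np.degrees(np.arctan2(y*y-x*x,2*x*y)))
a=snap('side')[130:220,310:420]; b=snap('top')[200:290,350:440]
o=np.hstack([cv2.resize(a,(489,400),interpolation=2),cv2.resize(b,(311,400),interpolation=2)])
cv2.imwrite('pics/h1.png',o[:,:,::-1])
E
```

```text
clock: 47.45
eef_pos: [0.4174, -0.3085, 0.1371]
eef_rot: [0.585, 0.811, 0.006, 0.008]
ft_force: [-0.6, -0.1, -2.8]
gripper_width: 0.0228
gripper_force: 78.9
[ 0.41741915 -0.30845124  0.13710929] 18.427757464087563
```

View pics/h1.png

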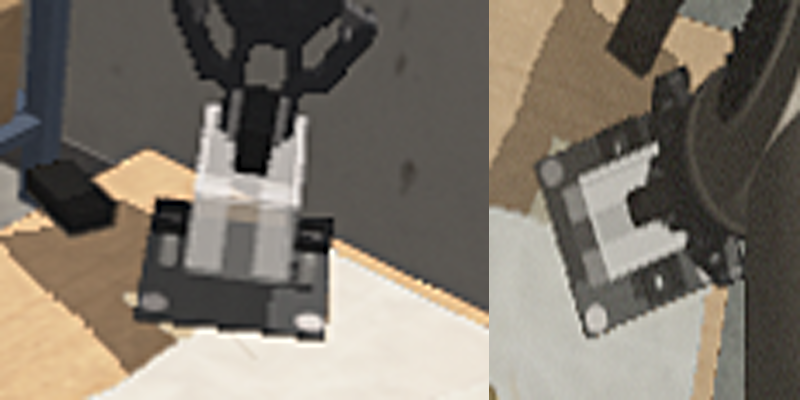

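```bash
python3 -m inch '[[0.05,-0.05,-0.3,0,0],[0,0,-0.2,0,0],[0,0,0,0,0]]'; python3 -m inch '[[0,0,-0.15,0,0],[0,0,-0.1,0,0],[0,0,0,0,0]]'
```

```text
clock: 47.92
eef_pos: [0.4194, -0.3105, 0.1233]
eef_rot: [0.585, 0.811, 0.006, 0.009]
ft_force: [-1.4, 2.3, -4.1]
gripper_width: 0.0226
gripper_force: 79.1
clock: 48.3
eef_pos: [0.4189, -0.3102, 0.1158]
eef_rot: [0.585, 0.811, 0.006, 0.009]
ft_force: [-2.7, 4.8, -4.2]
gripper_width: 0.0224
gripper_force: 78.9
```

```bash
python3 -m inch '[[-0.03,0.05,-0.15,0,0],[0,0,-0.1,0,0],[0,0,0,0,0]]'; python3 -m inch '[[0,0,-0.1,0,0],[0,0,-0.07,0,0],[0,0,0,0,0]]'
```

```text
clock: 48.68
eef_pos: [0.4186, -0.3095, 0.1086]
eef_rot: [0.585, 0.811, 0.006, 0.01]
ft_force: [-3.7, 1.1, -5.2]
gripper_width: 0.0222
gripper_force: 79.0
clock: 49.05
eef_pos: [0.4189, -0.3091, 0.105]
eef_rot: [0.585, 0.811, 0.006, 0.01]
ft_force: [-11.3, 9.1, 29.4]
gripper_width: 0.0225
gripper_force: 83.7
```

```bash
python3 -m inch '[[0,0,0.08,0,0],[0,0,0,0,0.6],[0,0,0,0,0.6],[0,0,0,0,0.6],[0,0,1,0,0.6],[0,0,1,0,0.6],[0,0,1,0,0.6],[0,0,1,0,0.6],[0,0,1,0,0.6],[0.5,0.9,0,0,0],[0.5,0.9,0,0,0],[0.5,0.9,0,0,0],[0.5,1,0,0,0],[0.5,1,0,0,0],[0.5,1,0,0,0],[0.5,1,0,0,0],[0,0,0,0,0]]'
python3 - <<'E'
from meas import *
snap("top");snap("side")
for b,c,A in dark("top",365,410,225,270,70,40):
    p=plane("top",b,.107); e=[p[1]-p[0],p[2]-p[1]]; L=[np.linalg.norm(x) for x in e]; l=e[int(np.argmax(L))]
    print("handle top",np.round(c,1),A,p.mean(0).round(4),np.round(L,3),np.degrees(np.arctan2(l[1],l[0])).round(1))
for b,c,A in dark("side",340,385,150,200,60,15): print(np.round(b,1).tolist(),A)
# expected corners of handle if seated / if 10 mm high
R=lambda a:np.array([[np.cos(a),-np.sin(a)],[np.sin(a),np.cos(a)]])
for dz in(0,.01):
  P=[np.r_[R(np.radians(18.4))@[x,y]+[.4177,-.310],.01+dz+z] for x in(-.012,.012) for y in(-.03,.03) for z in(.062,.097)]
  q=proj("side",P);print(dz,q.min(0).round(1),q.max(0).round(1))
g=(cam("side")[0].max(2)[150:200,340:385]<60); v,u=np.where(g); print("dark bbox",u.min()+340,u.max()+340,v.min()+150,v.max()+150)
E
```

```text
clock: 51.18
eef_pos: [0.5249, -0.106, 0.2562]
eef_rot: [0.583, 0.812, 0.007, 0.01]
ft_force: [-0.5, -0.1, 1.0]
gripper_width: -0.0001
gripper_force: 0.0
[[358.9, 176.6], [362.4, 157.1], [371.1, 158.7], [367.6, 178.2]] 136.0234375
[[340.6, 197.8], [343.7, 177.0], [352.1, 178.2], [349.0, 199.1]] 64.984375
[[374.2, 195.2], [374.2, 186.1], [382.9, 186.1], [382.9, 195.2]] 43.4453125
0 [360.5 157.9] [371.2 179.2]
0.01 [360.9 155. ] [371.7 176.4]
dark bbox 340 382 158 199
```

```bash
python3 -m inch '[[0.27,0.95,0,0.53,0],[0.27,0.95,0,0.53,0],[0.27,0.95,0,0.53,0],[0.27,0.95,0,0.53,0],[0.27,0.95,0,0.53,0],[0.27,0.95,0,0.53,0],[0.27,0.95,0,0.53,0],[0.27,0.95,0,0.53,0],[0.27,0.95,0,0.53,0],[0.27,0.95,0,0.53,0],[0.27,0.95,0,0.53,0],[0.27,0.95,0,0.53,0],[0.27,0.95,0,0.53,0],[0,0,-1,0,0],[0,0,-1,0,0],[0,0,-1,0,0],[0,0,-1,0,0],[0,0,-1,0,0],[0,0,0,0,0]]'
python3 - <<'E'
from h import *
s=monitor.state();x,y=s['eef_rot'][:2];print(s['eef_pos'],np.degrees(np.arctan2(y*y-x*x,2*x*y)))
E
```

```text
clock: 53.65
eef_pos: [0.6281, 0.2623, 0.1039]
eef_rot: [0.022, 1.0, 0.01, 0.003]
ft_force: [-0.1, -0.3, 0.7]
gripper_width: 0.0002
gripper_force: 0.0
[0.62805822 0.26232164 0.10390922] 87.42452417911778
```

```bash
python3 -m inch '[[0.1,0.12,-0.4,0,0],[0,0,-0.3,0,0],[0,0,-0.2,0,0],[0,0,0,0,0]]'
```

```text
clock: 54.15
eef_pos: [0.6324, 0.2659, 0.0795]
eef_rot: [0.024, 1.0, 0.011, 0.005]
ft_force: [-0.1, 0.7, 4.3]
gripper_width: -0.0003
gripper_force: 2.2
```

```bash
python3 -m inch '[[0,0,-0.11,0,0],[0,0,0,0,0]]'; python3 -m inch '[[-0.03,-0.5,0,0,0],[-0.03,-0.5,0,0,0],[-0.03,-0.5,0,0,0],[0,0,0,0,0]]'; python3 -m inch '[[-0.03,-0.5,0,0,0],[-0.03,-0.5,0,0,0],[-0.03,-0.5,0,0,0],[-0.02,-0.4,0,0,0],[0,0,0,0,0]]'
```

```text
clock: 54.4
eef_pos: [0.6325, 0.2658, 0.0766]
eef_rot: [0.024, 1.0, 0.011, 0.005]
ft_force: [0.7, 0.7, 6.0]
gripper_width: 0.0
gripper_force: 3.1
clock: 54.9
eef_pos: [0.6299, 0.2191, 0.0767]
eef_rot: [0.024, 1.0, 0.01, 0.005]
ft_force: [-0.9, -1.9, 6.9]
gripper_width: -0.0
gripper_force: 3.0
clock: 55.52
eef_pos: [0.6266, 0.1623, 0.0767]
eef_rot: [0.024, 1.0, 0.011, 0.005]
ft_force: [-0.2, -1.0, 5.8]
gripper_width: -0.0001
gripper_force: 3.0
```

```bash
python3 -m inch '[[-0.02,-0.4,0,0,0],[0,0,0,0,0]]'; python3 -m inch '[[0,-0.2,0,0,0],[0,0,0,0,0]]';python3 -m inch '[[0,-0.1,0,0,0],[0,0,0,0,0]]'
```

```text
clock: 55.78
eef_pos: [0.6261, 0.1508, 0.0768]
eef_rot: [0.024, 1.0, 0.011, 0.005]
ft_force: [0.4, -1.3, 5.8]
gripper_width: -0.0001
gripper_force: 3.0
clock: 56.02
eef_pos: [0.6261, 0.1455, 0.0769]
eef_rot: [0.024, 1.0, 0.011, 0.006]
ft_force: [0.2, -0.6, 6.0]
gripper_width: -0.0002
gripper_force: 3.0
clock: 56.28
eef_pos: [0.6261, 0.143, 0.0769]
eef_rot: [0.024, 1.0, 0.011, 0.006]
ft_force: [0.0, 1.4, 6.1]
gripper_width: -0.0002
gripper_force: 3.0
```

```bash
python3 -m inch '[[0,-0.1,0,0,0],[0,0,0,0,0]]'; python3 -m inch '[[0,-0.1,0,0,0],[0,0,0,0,0]]'
```

```text
clock: 56.52
eef_pos: [0.6261, 0.142, 0.077]
eef_rot: [0.023, 1.0, 0.012, 0.006]
ft_force: [0.5, 10.7, 3.2]
gripper_width: 0.0
gripper_force: 7.6
clock: 56.78
eef_pos: [0.626, 0.1416, 0.0772]
eef_rot: [0.022, 1.0, 0.014, 0.006]
ft_force: [2.7, 21.3, -0.1]
gripper_width: -0.0002
gripper_force: 13.1
```

```bash
python3 -m inch '[[0,0.13,0,0,0],[0,0,0.3,0,0],[0,0,1,0,0],[0,0,1,0,0],[0,0,1,0,0],[0,0,1,0,0],[0,0,1,0,0],[-0.2,-1,0,0,0],[-0.2,-1,0,0,0],[-0.2,-1,0,0,0],[-0.2,-1,0,0,0],[-0.2,-1,0,0,0],[-0.2,-1,0,0,0],[-0.2,-1,0,0,0],[-0.2,-1,0,0,0],[0,0,0,0,0]]'
python3 - <<'E'
from h import *
for n,(u0,u1,v0,v1) in(("side",(205,240,220,260)),("top",(225,252,165,195))):
    im=snap(n); old=cv2.cvtColor(cv2.imread(f"pics/{n}0.png"),cv2.COLOR_BGR2GRAY); new=cv2.cvtColor(im,cv2.COLOR_RGB2GRAY)
    t=old[v0:v1,u0:u1]; r=cv2.matchTemplate(new[v0-40:v1+40,u0-40:u1+40],t,cv2.TM_CCOEFF_NORMED); _,m,_,l=cv2.minMaxLoc(r); print(n,m,np.array(l)-40,"at 0:",r[40,40])
print(monitor.state()['ft_force'],monitor.state()['clock'])
E
```

```text
clock: 58.78
eef_pos: [0.5765, -0.1028, 0.2352]
eef_rot: [0.026, 1.0, 0.01, 0.004]
ft_force: [0.3, 0.8, -0.4]
gripper_width: -0.0003
gripper_force: 0.0
side 0.99955815076828 [0 0] at 0: 0.99955815
top 0.997881293296814 [0 0] at 0: 0.9978813
[0.78294461 0.7834579  0.3170268 ] 58.875
```

Run:
```python
from h import *
for n in("side","top"):
    old=cv2.imread(f"pics/{n}0.png")[:,:,::-1]; new=cam(n)[0]
    d=(np.abs(old.astype(int)-new).max(2)>45).astype(np.uint8); d=cv2.morphologyEx(d,cv2.MORPH_OPEN,np.ones((2,2),np.uint8))
    k,l,s,c=cv2.connectedComponentsWithStats(d,connectivity=8)
    for i in range(1,k):
        if s[i,4]>15: print(n,s[i],c[i].round())
```

```text
side [283   0  15  36 403] [289.  18.]
side [264   8   7  14  81] [267.  15.]
side [261  22  10   8  58] [265.  26.]
side [511  54   8  14  70] [514.  60.]
side [491  58   4   8  24] [492.  62.]
side [522  62  38   5 125] [539.  64.]
side [489  67   5   7  26] [491.  70.]
side [508  70  16   6  73] [515.  72.]
side [282  74  27  12 162] [295.  81.]
side [282  88  16   7  64] [288.  90.]
side [489  90   4   7  20] [490.  93.]
side [281  92  23  56 848] [290. 117.]
side [543 112  15  43 122] [549. 130.]
side [350 159  29  43 710] [365. 180.]
side [ 477  169   58   91 2208] [506. 219.]
side [515 185  29  24 216] [528. 198.]
side [ 252  187   85   52 1870] [295. 216.]
side [344 189   8   4  24] [348. 190.]
side [472 189  17  13  97] [480. 195.]
side [376 193   8   4  26] [380. 194.]
side [410 197  35  19 111] [427. 206.]
side [488 198   5  30  62] [491. 213.]
side [551 203   9   8  34] [556. 207.]
side [453 221  11  42 240] [457. 241.]
side [385 225  25  18  91] [401. 232.]
side [374 228  17  19  79] [380. 238.]
side [354 248   9   5  33] [358. 250.]
side [531 256  29  31 449] [546. 272.
[... 460 characters left out ...]
 43] [341. 234.]
top [328 230  11  11  55] [332. 236.]
top [300 232   8   5  20] [303. 234.]
top [366 237   7   6  33] [369. 239.]
top [411 258   6   6  26] [414. 261.]
top [301 279   9   5  25] [305. 281.]
top [325 285  19  16  60] [332. 290.]
top [338 289  19  28 124] [350. 306.]
top [477 345  21   8 110] [488. 348.]
top [254 360   6   9  29] [256. 365.]
top [324 364  10  13  83] [328. 371.]
top [253 373   7   7  27] [256. 376.]
top [517 377  26  43 599] [529. 404.]
top [294 380   9   6  33] [298. 383.]
top [247 383  18  37 258] [254. 403.]
top [270 383  18  21 179] [279. 392.]
top [281 386  30  30 396] [295. 401.]
top [460 396  56  24 328] [495. 414.]
top [263 414  10   6  33] [267. 417.]
```

Run:
```python
from meas import *
a=np.radians(18.4);R=np.array([[np.cos(a),-np.sin(a)],[np.sin(a),np.cos(a)]])
for dz in(0,.005,.01):
  q=proj("side",[np.r_[R@[x,y]+[.4177,-.310],.01+dz+z] for x in(-.034,-.061) for y in(-.0135,.0135) for z in(0,.008)]);print(dz,q.min(0).round(1),q.max(0).round(1))
for th in(50,60,70):
  for b,c,A in dark("side",371,388,170,205,th,8): print(th,b.min(0).round(1),b.max(0).round(1),A)
# unknown ear y-width: same comparison from the bench pose in side0
im=cv2.imread("pics/side0.png")[:,:,::-1]; z=dict(np.load("side.npz")); z["im"]=im; np.savez("side.npz",**z)
a=np.radians(21);R=np.array([[np.cos(a),-np.sin(a)],[np.sin(a),np.cos(a)]])
q=proj("side",[np.r_[R@[x,y]+[.511,-.066],z] for x in(-.034,-.061) for y in(-.0135,.0135) for z in(0,.008)]);print("bench pred",q.min(0).round(1),q.max(0).round(1))
for b,c,A in dark("side",306,324,212,236,60,8): print("bench meas",b.min(0).round(1),b.max(0).round(1),A)
```

```text
0 [373.6 187.4] [383.2 195.5]
0.005 [373.8 186. ] [383.4 194.2]
0.01 [374.1 184.7] [383.7 192.8]
50 [374.2 186.5] [383.  195.2] 37.0078125
60 [374.2 186.1] [382.9 195.3] 43.7578125
70 [374.1 185.1] [382.9 195.4] 49.9296875
bench pred [309.7 221.8] [320.5 231.1]
bench meas [309.5 220.4] [320. 230.] 64.84375
```

```bash
python3 -c "
from h import *
print(ticket.hand_in())"
```

```text
the job is handed in; nothing more can be done
None
```

I handed the job in at about 59 s: both pins I found are in the bin, the emptied dispenser is seated on its dock, and the cover is shut with the tab up. One pin fell onto the bench while I lifted the dispenser, so I put it in by hand. The moves can only turn about the vertical, so I shook the dispenser over the bin without tilting it.

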